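# Grade grinding balls on the sloped sorter

### The arm

A 7-joint arm with a two-finger parallel gripper is mounted at the origin on a cart in front of the work surface, level with it; the furniture and walls round the work are solid. World frame = base frame: x ahead of the robot, y to its left, z up, the work surface at z = 0. Lengths are in m, angles in rad, forces in N, time in s.
With the tool pointing down it reaches from about 0.4 to 0.875 m from the base axis. Payload 19.3 kg.
Tool frame: the origin (TCP) lies at the very end of the fingers, on their centre line; the grasp point (between the pads) lies 19 mm behind it; z points along the fingers, y is the direction in which the jaws open and shut (so a half turn about z gives the same grasp; the last joint's range is limited). The gripper opens to 85 mm and grips with 20 to 120 N. Pads are 22 mm wide; open, the fingers measure 114 mm over their backs; the gripper's body (76 mm by 85 mm) begins 54 mm behind the grasp point. The pads swing forward as they close: fully open they stand 13 mm farther back than shut.
Start: joints at [-1.352, 0.521, -0.036, 1.599, 0.021, 1.021, -0.113], TCP at [0.178, 0.599, 0.231] pointing down, gripper open.
Joint ranges: [-2.91, 2.91], [-0.3, 2.13], [-1.5, 1.42], [0.17, 2.43], [-1.26, 4.41], [0.16, 1.93], [-2.52, 2.52]. Speed limits (rad/s): [1.89, 1.89, 2.39, 2.39, 3.01, 3.01, 3.01].

### API

Orientations are given as [roll, pitch, yaw] about the fixed x, y, z axes, in that order (R = Rz(yaw) Ry(pitch) Rx(roll)).
In Python, from workcell import bot, grab_frame, calibration, workorder gives the robot as it stands.
- The arm moves only by the tool move_arm, never from a script. Its arguments are lists of equal length, an entry for each row: "jaw": the closure in counts, from 0 (fully open) to 255 (shut); "dp": the shift along the tool's x, y, z in units of 800 mm (1.0 is 800 mm), a list of three; "rotation": the turn, a rotation vector about the tool's x, y, z in units of pi rad (1.0 is pi rad), a list of three. In form: {"jaw": [jaw, ...], "dp": [[dx, dy, dz], ...], "rotation": [[rx, ry, rz], ...]}. A call has 1 to 10 rows; each row shifts and turns the commanded pose from where the row before left it, along the tool's axes as they then stand; what a row does not reach is not made up. A row lasts 1/8 s, in which the tool goes at most 62.5 mm and 10.7 degrees, less where a joint would pass 70% of its speed; a pose out of reach is approached as far as the arm can. A call with a number of a shift or a turn outside -1 to 1 is refused whole. A call with a gripper value outside its range is refused whole. The fingers move at their own pace and stop on an object; "squeeze" is the grip in N (left out, the last holds). Time passes only in rows, so rows that do not move let the fingers close. It gives the time, the measured TCP pose, the force and the opening at its end, in the units of the state.
- bot.observe(): the state, without advancing time (a new reading comes with each control period).
- grab_frame(name): name is "side" or "top"; returns the picture (400x640x3 uint8, blue, green, red); there is no depth.
- calibration(name): a dict with "camera_matrix" (3x3 intrinsics, pixels), "dist" ([k1, k2, p1, p2, k3] as OpenCV has them; the pictures are not rectified), "T" (4x4, takes a point from camera to world coordinates). Camera axes: x right, y down, z forward; pixel columns grow to the right and rows downward; lengths in m; the calibration is good to about 2 mm. A picture is of the moment at which its call begins. calibration takes no time and is no camera call.
- workorder.job_done(): hands the job in, once; it reports no verdict.
The state is a dict: "clock": time; "qpos": joint angles; "qd": joint speeds; "joint_efforts": joint torques, N m; "position": TCP position; "tool_rot": TCP orientation; "force": force on the tool from outside, world axes, zero at the start; "moment": the same for the moment, N m; "grip_width": finger opening in m.
Only numpy, scipy, OpenCV 4.12 (cv2) and the standard library are available. Lean on these libraries where they do the work, as an engineer would, in place of code of your own. Each camera call takes 0.05 s, during which the arm holds its last target. There are 200 camera calls.

### The job

Pick up the scoop that holds the two grinding balls by its blue handle bar and tip it over the upper end of the sloped sorter, so that the balls roll down by themselves: the small one must end in the green lane and the large one in the yellow lane. Do not touch the balls with the gripper. Then stand the emptied scoop upright on the table and let go.

Things in the scene. Friction and masses are not known exactly. Their poses are not given: they have to be found in the camera images.
- scoop: White scoop with BLUE handle bar, 130x90x106 mm, loose; an empty twin with ORANGE bar is not needed. Origin: centre of underside; x to the open spout, z up. Bar centred at (-10,0,93) mm, along y, 12 mm thick in x, 26 tall, 80 free: grip from above, fingers closing along x. Floor rises 10 deg from the back to the spout edge (65,0,28), spout 53 wide: balls leave only if the spout dips about 30 deg.
- sorter: Fixed grey sorter, 310x114 mm. Origin: underside centre; x downhill, z up. Head (upper) board: x -150 to -30 mm, surface 117 down to 96 high; side walls at y=+-55 rise 34 over it, wall behind it (x -152) is 135 high. Then bare rods 28 mm apart: small ball drops to green lane (x -26 to 90), large rolls on to yellow lane (x 94 to 154). Lanes slope to the front lip at y=88, 40 high.
- large_ball: Blue ceramic grinding ball, 32 mm diameter, 100 g; lies in the scoop at the start. Origin: its centre.
- small_ball: Steel grinding ball, 16 mm diameter, 15 g; lies in the scoop at the start. Origin: its centre.

How it is judged:
By the outcome, as a careful person would: the job done as asked, in the order asked, and still so for the second after the job is handed in, with the robot touching nothing.
It also fails if it takes over 58 s, if anything falls off the work surface, if the arm or the gripper's body presses on something with over 40 N, if the wrist force passes 120 N, or if a joint passes its speed limit or range.

## Working session

There is one attempt and no reset: what is moved stays moved. The work goes in short steps, Python scripts to look and compute and a tool call to move; the robot and the scene stay as the last step left them, time stands still between calls to the robot, and variables do not carry over. Pictures are saved under pics/ and viewed, about 8 in all and at most 12, crops included, and the job is handed in when it is done.

Besides the shell and the picture viewer there is one more tool, called after "Request:" in YAML: its name, and indented under it one key for each argument. move_arm: Moves the arm, as the interface text tells. Shifts and turns lie within -1 to 1; 1 stands for 800 mm of shift or pi rad of turn. Its arguments: {"type":"object","properties":{"jaw":{"type":"array","items":{"type":"number"}},"dp":{"type":"array","items":{"type":"array","items":{"type":"number","minimum":-1,"maximum":1}}},"rotation":{"type":"array","items":{"type":"array","items":{"type":"number","minimum":-1,"maximum":1}}},"squeeze":{"type":"number"}},"required":["jaw","dp","rotation"]}

```bash
mkdir -p pics
python3 - <<'E'
from workcell import bot, grab_frame, calibration
import cv2,numpy as np
for n in("top","side"):
    im=grab_frame(n); cv2.imwrite(f"pics/{n}0.png",im)
    c=calibration(n); print(n,np.round(c["camera_matrix"],1).tolist(),np.round(c["dist"],3),np.round(c["T"],3).tolist())
s=bot.observe();print({k:np.round(v,3).tolist() for k,v in s.items()})
E
```

```text
top [[396.0, 0.0, 325.4], [0.0, 396.0, 205.5], [0.0, 0.0, 1.0]] [-0.021  0.     0.     0.     0.   ] [[0.01, -0.995, 0.098, 0.373], [-1.0, -0.011, -0.007, -0.12], [0.008, -0.097, -0.995, 1.059], [0.0, 0.0, 0.0, 1.0]]
side [[494.2, 0.0, 320.8], [0.0, 494.2, 205.8], [0.0, 0.0, 1.0]] [0.044 0.    0.    0.    0.   ] [[1.0, 0.016, 0.02, 0.431], [-0.007, -0.603, 0.797, -1.311], [0.025, -0.797, -0.603, 0.963], [0.0, 0.0, 0.0, 1.0]]
{'clock': 0.1, 'qpos': [-1.352, 0.522, -0.036, 1.6, 0.021, 1.021, -0.113], 'qd': [-0.001, -0.0, 0.003, -0.0, 0.0, -0.002, -0.001], 'joint_efforts': [0.003, -92.849, 1.984, -37.054, 0.018, 0.005, -0.0], 'position': [0.178, 0.599, 0.231], 'tool_rot': [-3.141, 0.0, 2.853], 'force': [0.037, -0.066, -0.402], 'moment': [0.014, -0.009, -0.02], 'grip_width': 0.085}
```

View pics/top0.png

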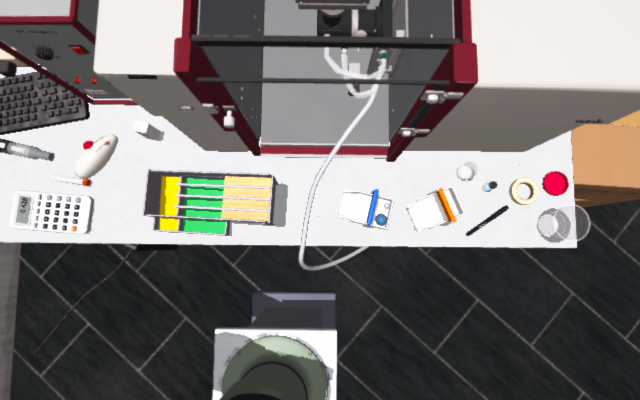

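View pics/side0.png

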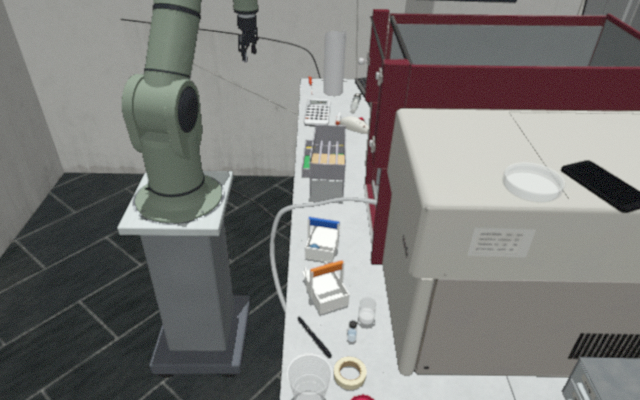

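The top view has the sorter at left, with its head board at about (248,197) and downhill running left (+y). The blue-bar scoop is at about (367,208) with its spout to the left. Its balls are at (381,219) and (387,206). A hose hangs between the two.

```bash
cat > h.py <<'E'
import cv2,numpy as np
from workcell import bot, grab_frame, calibration
def ray(n,p):
    c=calibration(n);T=np.array(c["T"])
    u=cv2.undistortPoints(np.float64(p).reshape(-1,1,2),np.array(c["camera_matrix"]),np.array(c["dist"])).reshape(-1,2)
    return T[:3,3],np.c_[u,np.ones(len(u))]@T[:3,:3].T
def onz(n,p,z):
    o,d=ray(n,p);return o+d*((z-o[2])/d[:,2])[:,None]
def tri(pt,ps):
    o1,d1=ray("top",pt);o2,d2=ray("side",ps);d1=d1[0];d2=d2[0]
    A=np.c_[d1,-d2];k=np.linalg.lstsq(A,o2-o1,rcond=None)[0]
    a=o1+d1*k[0];b=o2+d2*k[1];return (a+b)/2,np.linalg.norm(a-b)
def proj(n,P):
    c=calibration(n);T=np.linalg.inv(np.array(c["T"]))
    return cv2.projectPoints(np.float64(P).reshape(-1,1,3),cv2.Rodrigues(T[:3,:3])[0],T[:3,3],np.array(c["camera_matrix"]),np.array(c["dist"]))[0].reshape(-1,2)
def blob(im,lo,hi,roi):
    x0,y0,x1,y1=roi;m=np.zeros(im.shape[:2],np.uint8)
    m[y0:y1,x0:x1]=cv2.inRange(cv2.cvtColor(im,cv2.COLOR_BGR2HSV),lo,hi)[y0:y1,x0:x1]
    cs=cv2.findContours(m,0,2)[0];return max(cs,key=cv2.contourArea) if cs else None
E
python3 - <<'E'
from h import *
t=cv2.imread("pics/top0.png");s=cv2.imread("pics/side0.png")
np.set_printoptions(precision=3,suppress=True)
for nm,im,n,lo,hi,roi,z in [("bar",t,"top",(100,120,80),(125,255,255),(362,182,385,224),.106),("bars",s,"side",(100,120,80),(125,255,255),(300,210,350,250),.106),
  ("tan",t,"top",(8,50,120),(24,160,255),(215,170,280,230),.11),("yel",t,"top",(24,150,120),(34,255,255),(150,160,190,240),.06),("green",t,"top",(50,120,60),(80,255,255),(150,160,240,240),.05)]:
    c=blob(im,lo,hi,roi);r=cv2.minAreaRect(c);b=cv2.boxPoints(r);print(nm,cv2.contourArea(c),r);print(onz(n,b,z))
print("hose near",tri((305,268),(272,240)),)
for p in [(330,155),(315,185),(304,225),(300,250)]:print(p,onz("top",[p],0.0),onz("top",[p],.2))
a=cv2.resize(t[160:245,130:280],None,fx=4,fy=4,interpolation=2);b=cv2.resize(t[170:245,330:470],None,fx=4,fy=4,interpolation=2)
c=cv2.resize(s[110:270,260:400],None,fx=2.3,fy=2.3,interpolation=2)
W=np.zeros((600,800,3),np.uint8)
a=cv2.resize(t[165:240,140:280],None,fx=3.1,fy=3.1,interpolation=2);W[:a.shape[0],:a.shape[1]]=a
b=cv2.resize(t[180:245,330:470],None,fx=3.1,fy=3.1,interpolation=2);W[300:300+b.shape[0],:b.shape[1]]=b
c=c[:600,:800-440];W[:c.shape[0],440:440+c.shape[1]]=c[:,:360]
cv2.imwrite("pics/c1.png",W)
E
```

```text
bar 138.0 ((372.3877868652344, 206.1902313232422), (5.168384552001953, 35.131046295166016), 12.094758033752441)
[[ 0.426 -0.225  0.106]
 [ 0.509 -0.243  0.106]
 [ 0.507 -0.255  0.106]
 [ 0.423 -0.237  0.106]]
bars 155.0 ((323.6099853515625, 222.72998046875), (28.284271240234375, 6.9296464920043945), 8.130102157592773)
[[ 0.427 -0.263  0.106]
 [ 0.429 -0.233  0.106]
 [ 0.507 -0.249  0.106]
 [ 0.503 -0.278  0.106]]
tan 373.5 ((245.6030731201172, 203.73196411132812), (46.8607063293457, 9.308570861816406), 2.602562189102173)
[[0.459 0.122 0.11 ]
 [0.482 0.122 0.11 ]
 [0.478 0.009 0.11 ]
 [0.455 0.009 0.11 ]]
yel 548.0 ((169.28172302246094, 195.5558319091797), (17.028045654296875, 38.40216064453125), 4.085616588592529)
[[0.445 0.293 0.06 ]
 [0.543 0.291 0.06 ]
 [0.54  0.247 0.06 ]
 [0.442 0.25  0.06 ]]
green 471.5 ((203.65267944335938, 225.71017456054688), (42.106529235839844, 12.505572319030762), 3.814074993133545)
[[0.404 0.237 0.05 ]
 [0.436 0.236 0.05 ]
 [0.43  0.128 0.05 ]
 [0.398 0.129 0.05 ]]
hose near (array([ 0.303, -0.07 , -0.122]), np.float64(0.0008123472164686352))
(330, 155) [[ 0.615 -0.138  0.   ]] [[ 0.569 -0.135  0.2  ]]
(315, 185) [[ 0.532 -0.099  0.   ]] [[ 0.502 -0.103  0.2  ]]
(304, 225) [[ 0.424 -0.071  0.   ]] [[ 0.414 -0.08   0.2  ]]
(300, 250) [[ 0.357 -0.061  0.   ]] [[ 0.36  -0.072  0.2  ]]
```

View pics/c1.png

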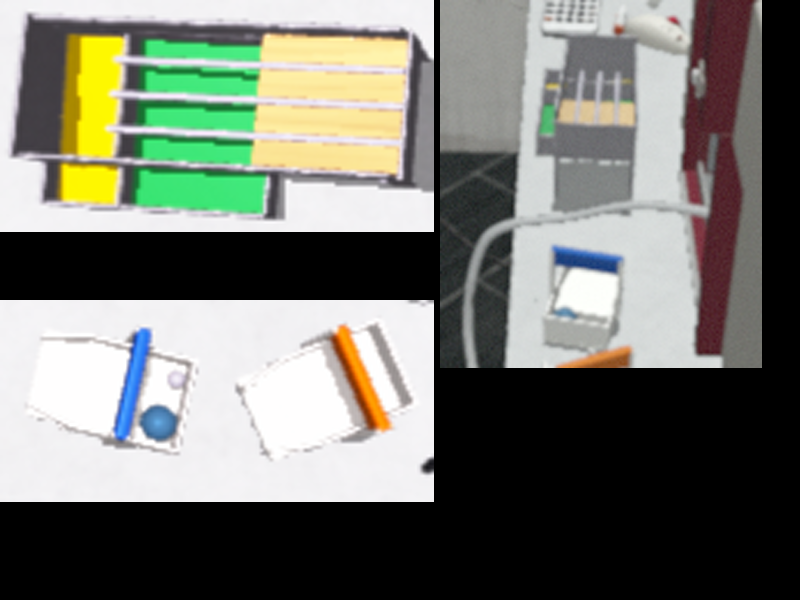

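The zoom shows the sorter's corners clearly. The scoop's spout faces left and slightly up, with the balls behind the bar. The bar gives a grasp at about (0.466,-0.243) with yaw ≈78°, and its measured 84 mm length fits the 80 mm given. Next I get the sorter pose, the hose height and the machine front.

Run:
```python
from h import *
np.set_printoptions(precision=3,suppress=True)
C=lambda x,y:(140+x/3.1,165+y/3.1)
print("back edge tan",onz("top",[C(411,38),C(403,175)],.117))
print("front edge tan",onz("top",[C(262,33),C(252,165)],.096))
print("outer wall top uphill",onz("top",[C(417,32)],.151), "lanes lip",onz("top",[C(45,203),C(122,207),C(268,217)],.04))
print("downhill end wall",onz("top",[C(14,158)],.13),onz("top",[C(30,15)],.13))
best=lambda ps:min(((tri(pt,ps)[1],tri(pt,ps)[0],pt) for pt in [(380,90),(370,105),(358,122),(345,138),(330,155),(322,170),(315,185),(309,205),(304,225),(300,250)]),key=lambda a:a[0])
for ps in [(375,200),(345,200),(320,206),(300,209),(285,213)]: print(ps,best(ps))
print("red front",tri((262,152),(372,0)) , onz("side",[(372,200),(385,262)],0.0),onz("top",[(262,155),(393,157)],0))
```

```text
back edge tan [[0.532 0.001 0.117]
 [0.426 0.005 0.117]]
front edge tan [[0.539 0.122 0.096]
 [0.434 0.127 0.096]]
outer wall top uphill [[ 0.531 -0.007  0.151]] lanes lip [[0.404 0.312 0.04 ]
 [0.401 0.247 0.04 ]
 [0.394 0.126 0.04 ]]
downhill end wall [[0.435 0.299 0.13 ]] [[0.545 0.293 0.13 ]]
(375, 200) (np.float64(0.013940845586166817), array([ 0.621, -0.172,  0.127]), (345, 138))
(345, 200) (np.float64(0.012718889157248957), array([ 0.528, -0.1  ,  0.069]), (315, 185))
(320, 206) (np.float64(0.015058424112218534), array([ 0.467, -0.085,  0.035]), (309, 205))
(300, 209) (np.float64(0.026654298051950524), array([ 0.41 , -0.072,  0.013]), (304, 225))
(285, 213) (np.float64(0.008861155451204618), array([ 0.353, -0.06 , -0.015]), (300, 250))
red front (array([ 0.524, -0.053,  0.626]), np.float64(0.09595219155087069)) [[ 0.632 -0.003  0.   ]
 [ 0.642 -0.296  0.   ]] [[ 0.613  0.047  0.   ]
 [ 0.612 -0.31   0.   ]]
```

Request:
move_arm:
  jaw: [0,0,0,0,0,0]
  dp:
    - [0,0,-0.03]
    - [0,0,0]
    - [0,0,0]
    - [0,0,0]
    - [0,0,0]
    - [0,0,0]
  rotation:
    - [0,0,-0.0]
    - [0,0,0]
    - [0,0,0]
    - [0,0,0]
    - [0,0,0]
    - [0,0,0]

```text
clock: 0.85
position: [0.178, 0.599, 0.2551]
tool_rot: [-3.141, 0.0, 2.853]
force: [0.4, 0.4, -0.1]
grip_width: 0.0853
```

Sorter origin is about (0.487,0.153) with yaw 87°. The board measures 121 mm against 120 given, and the yellow lane falls where it should. The hose lies low near the crossing, below about 0.07 m. I set out now.

Request:
move_arm:
  jaw: [0,0,0,0,0,0,0,0,0,0]
  dp:
    - [-0.0507,-0.0283,0]
    - [-0.0507,-0.0283,0]
    - [-0.0507,-0.0283,0]
    - [-0.0507,-0.0283,0]
    - [-0.0507,-0.0283,0]
    - [-0.0507,-0.0283,0]
    - [-0.0507,-0.0283,0]
    - [-0.0507,-0.0283,0]
    - [-0.0507,-0.0283,0]
    - [0,0,0]
  rotation:
    - [0,0,0]
    - [0,0,0]
    - [0,0,0]
    - [0,0,0]
    - [0,0,0]
    - [0,0,0]
    - [0,0,0]
    - [0,0,0]
    - [0,0,0]
    - [0,0,0]

```text
clock: 2.1
position: [0.4722, 0.2968, 0.2553]
tool_rot: [-3.141, 0.001, 2.847]
force: [-0.1, 0.4, 0.2]
grip_width: 0.0855
```

Request:
move_arm:
  jaw: [0,0,0,0,0,0,0,0,0,0]
  dp:
    - [-0.0185,-0.0649,0]
    - [-0.0185,-0.0649,0]
    - [-0.0185,-0.0649,0]
    - [-0.0185,-0.0649,0]
    - [-0.0185,-0.0649,0]
    - [-0.0185,-0.0649,0]
    - [-0.0185,-0.0649,0]
    - [-0.0185,-0.0649,0]
    - [-0.0185,-0.0649,0]
    - [-0.0185,-0.0649,0]
  rotation:
    - [0,0,0]
    - [0,0,0]
    - [0,0,0]
    - [0,0,0]
    - [0,0,0]
    - [0,0,0]
    - [0,0,0]
    - [0,0,0]
    - [0,0,0]
    - [0,0,-0.026]

```text
clock: 3.35
position: [0.4641, -0.2409, 0.2554]
tool_rot: [3.141, 0.0, 2.937]
force: [0.8, 0.6, 0.3]
grip_width: 0.0852
```

Request:
move_arm:
  jaw: [0,0]
  dp:
    - [0,0,0]
    - [0,0,0]
  rotation:
    - [0,0,0]
    - [0,0,0]

```text
clock: 3.6
position: [0.4641, -0.2391, 0.2551]
tool_rot: [3.141, -0.0, 2.935]
force: [-0.1, -0.0, 0.4]
grip_width: 0.0851
```

Run:
```python
from h import *
s=grab_frame("side");t=grab_frame("top");cv2.imwrite("pics/t2.png",t)
W=np.hstack([cv2.resize(s[170:300,255:385],(400,400),interpolation=2),cv2.resize(t[160:260,320:420],(400,400),interpolation=2)])
cv2.imwrite("pics/c2.png",W);print(bot.observe()["position"],bot.observe()["tool_rot"],bot.observe()["qpos"])
```

```text
[ 0.46427061 -0.23862026  0.25530519] [ 3.14109421e+00 -1.14819323e-05  2.93598793e+00] [ 0.13848339  0.34067362  0.2881773   1.85330859 -0.11645042  0.96395661
  1.84274336]
```

View pics/c2.png

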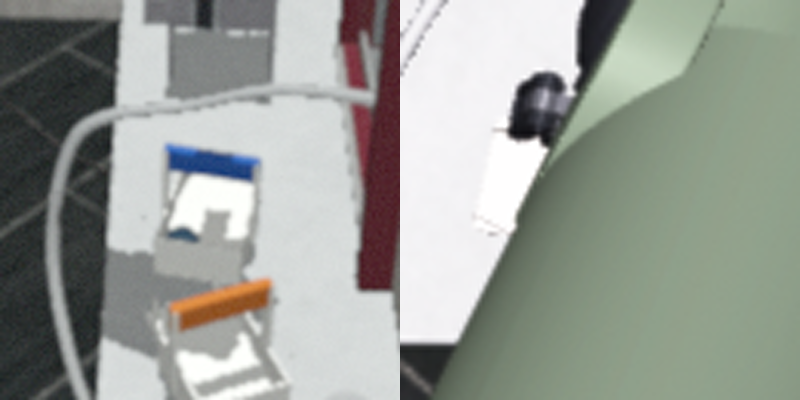

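The side view shows the open fingers above the blue bar, which is at crop (213,160), with the bar clear and the hose well away. Descending.

Request:
move_arm:
  jaw: [0,0,0,0,0,0,0,0]
  dp:
    - [-0.0035,-0.0045,0]
    - [0,0,0.037]
    - [0,0,0.037]
    - [0,0,0.037]
    - [0,0,0.037]
    - [0,0,0.038]
    - [0,0,0.038]
    - [0,0,0]
  rotation:
    - [0,0,0]
    - [0,0,0]
    - [0,0,0]
    - [0,0,0]
    - [0,0,0]
    - [0,0,0]
    - [0,0,0]
    - [0,0,0]

```text
clock: 4.7
position: [0.4651, -0.2434, 0.0747]
tool_rot: [3.141, -0.003, 2.935]
force: [0.4, -0.1, 1.3]
grip_width: 0.0854
```

Request:
move_arm:
  jaw: [100,160,200,230,255,255,255,255]
  dp:
    - [0,0,0]
    - [0,0,0]
    - [0,0,0]
    - [0,0,0]
    - [0,0,0]
    - [0,0,0]
    - [0,0,0]
    - [0,0,0]
  rotation:
    - [0,0,0]
    - [0,0,0]
    - [0,0,0]
    - [0,0,0]
    - [0,0,0]
    - [0,0,0]
    - [0,0,0]
    - [0,0,0]
  squeeze: 70

```text
clock: 5.7
position: [0.4658, -0.2441, 0.076]
tool_rot: [-3.142, -0.0, 2.934]
force: [-0.2, -0.7, -3.2]
grip_width: 0.0108
```

Opening is 10.8 mm, which fits the 12 mm bar. Lifting slowly.

Request:
move_arm:
  jaw: [255,255,255,255,255,255,255,255,255,255]
  dp:
    - [0,0,-0.01]
    - [0,0,-0.02]
    - [0,0,-0.025]
    - [0,0,-0.03]
    - [0,0,-0.03]
    - [0,0,-0.03]
    - [0,0,-0.03]
    - [0,0,-0.03]
    - [0,0,-0.02]
    - [0,0,-0.01]
  rotation:
    - [0,0,0]
    - [0,0,0]
    - [0,0,0]
    - [0,0,0]
    - [0,0,0]
    - [0,0,0]
    - [0,0,0]
    - [0,0,0]
    - [0,0,0]
    - [0,0,0]

```text
clock: 6.95
position: [0.4659, -0.2442, 0.2652]
tool_rot: [-3.142, 0.001, 2.934]
force: [0.8, 0.9, -2.8]
grip_width: 0.0112
```

Run:
```python
from h import *
s=grab_frame("side");cv2.imwrite("pics/c3.png",cv2.resize(s[100:260,250:410],(560,560),interpolation=2));print(bot.observe()["force"],bot.observe()["grip_width"])
```

```text
[ 1.12315859  0.11336573 -1.73414401] 0.011229121783533403
```

View pics/c3.png

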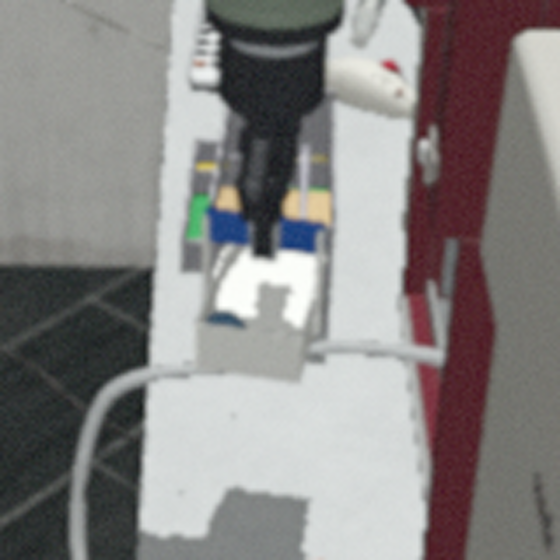

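The scoop is held level with the blue ball visible in the back at (225,318), and it has cleared the hose. Carrying it gently to the sorter head.

Request:
move_arm:
  jaw: [255,255,255,255,255,255,255,255,255,255]
  dp:
    - [0.0021,0.0134,0]
    - [0.0042,0.0269,0]
    - [0.0052,0.0336,0]
    - [0.0062,0.0403,0]
    - [0.0062,0.0403,0]
    - [0.0052,0.0336,0]
    - [0.0052,0.0336,0]
    - [0.0042,0.0269,0]
    - [0.0021,0.0134,0]
    - [0.001,0.0067,0]
  rotation:
    - [0,0,0]
    - [0,0,0]
    - [0,0,0]
    - [0,0,0]
    - [0,0,0]
    - [0,0,0]
    - [0,0,0]
    - [0,0,0]
    - [0,0,0]
    - [0,0,0]

```text
clock: 8.25
position: [0.4773, -0.0266, 0.2638]
tool_rot: [-3.141, -0.001, 2.935]
force: [-0.5, -0.8, -2.6]
grip_width: 0.0112
```

Request:
move_arm:
  jaw: [255,255,255,255,255,255]
  dp:
    - [0,0,0]
    - [0,0,0]
    - [0,0,0]
    - [0,0,0]
    - [0,0,0]
    - [0,0,0]
  rotation:
    - [0,0,-0.0099]
    - [0,0,-0.0099]
    - [0,0,-0.0099]
    - [0,0,-0.0099]
    - [0,0,-0.0098]
    - [0,0,0]

```text
clock: 9.0
position: [0.4775, -0.027, 0.2641]
tool_rot: [-3.142, -0.0, 3.09]
force: [0.3, -0.1, -2.7]
grip_width: 0.011
```

Run:
```python
from h import *
t=grab_frame("top");s=grab_frame("side");W=np.hstack([cv2.resize(t[150:250,190:290],(400,400),interpolation=2),cv2.resize(s[60:220,250:410],(400,400),interpolation=2)])
cv2.imwrite("pics/c4.png",W);o=bot.observe();print(o["position"],o["tool_rot"],o["qpos"],o["clock"])
```

```text
[ 0.47751935 -0.02696685  0.2640955 ] [-3.14156560e+00 -1.78883454e-05  3.08927816e+00] [-0.21272335  0.25013663  0.17584639  1.94139239 -0.05306334  0.95445054
  1.50693305] 9.1
```

View pics/c4.png

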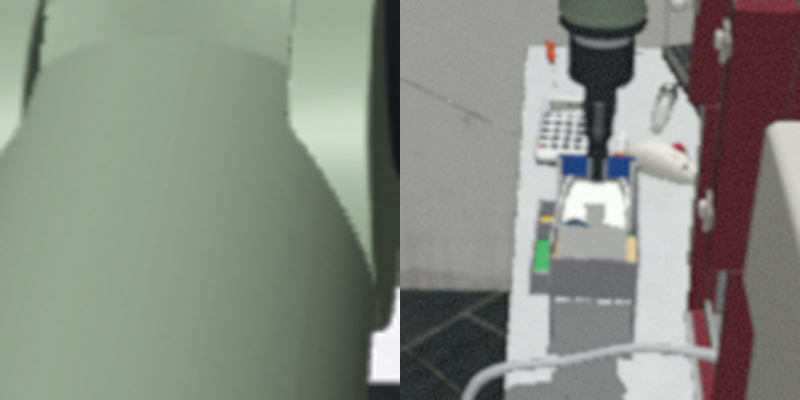

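In the side view the scoop sits over the head between the walls, and the blue ball is still at the back. I compute the tilt rows, turning about the spout edge.

Run:
```python
import numpy as np
def tcp(th,sz): c,s=np.cos(th),np.sin(th); return np.array([.075-(.075*c-.048*s), sz+.075*s+.048*c])
L=[(0,.216),(4,.210),(8,.203),(12,.195),(16,.187),(20,.179),(23,.170),(26,.161),(29,.154),(31.5,.15),(34,.148)]+[(34+2.5*i,.148) for i in range(1,6)]
for (a,z0),(b,z1) in zip(L,L[1:]):
    d=tcp(np.radians(b),z1)-tcp(np.radians(a),z0);t=np.radians(a)
    y=np.array([np.cos(t),-np.sin(t)]);z=np.array([-np.sin(t),-np.cos(t)])
    print(b,[0,round(d@y/.8,4),round(d@z/.8,4)],round((b-a)/180,4))
```

```text
4 [0, np.float64(0.0044), np.float64(0.0011)] 0.0222
8 [0, np.float64(0.005), np.float64(0.0023)] 0.0222
12 [0, np.float64(0.0058), np.float64(0.0035)] 0.0222
16 [0, np.float64(0.0065), np.float64(0.0034)] 0.0222
20 [0, np.float64(0.0072), np.float64(0.0032)] 0.0222
23 [0, np.float64(0.0071), np.float64(0.0057)] 0.0167
26 [0, np.float64(0.0077), np.float64(0.0055)] 0.0167
29 [0, np.float64(0.0071), np.float64(0.003)] 0.0167
31.5 [0, np.float64(0.0051), np.float64(0.0003)] 0.0139
34 [0, np.float64(0.004), np.float64(-0.0019)] 0.0139
36.5 [0, np.float64(0.0027), np.float64(-0.004)] 0.0139
39.0 [0, np.float64(0.0027), np.float64(-0.004)] 0.0139
41.5 [0, np.float64(0.0027), np.float64(-0.004)] 0.0139
44.0 [0, np.float64(0.0027), np.float64(-0.004)] 0.0139
46.5 [0, np.float64(0.0027), np.float64(-0.004)] 0.0139
```

Request:
move_arm:
  jaw: [255,255,255,255,255,255]
  dp:
    - [0,0.0044,0.0011]
    - [0,0.005,0.0023]
    - [0,0.0058,0.0035]
    - [0,0.0065,0.0034]
    - [0,0.0072,0.0032]
    - [0,0,0]
  rotation:
    - [0.0222,0,0]
    - [0.0222,0,0]
    - [0.0222,0,0]
    - [0.0222,0,0]
    - [0.0222,0,0]
    - [0,0,0]

```text
clock: 9.85
position: [0.4786, -0.0046, 0.2493]
tool_rot: [-2.793, -0.001, 3.092]
force: [0.1, -0.3, -2.9]
grip_width: 0.0111
```

Matches the plan (expected z 0.250). I continue to 34°, then look.

Request:
move_arm:
  jaw: [255,255,255,255,255,255,255]
  dp:
    - [0,0.0071,0.0057]
    - [0,0.0077,0.0055]
    - [0,0.0071,0.003]
    - [0,0.0051,0.0003]
    - [0,0.004,-0.0019]
    - [0,0,0]
    - [0,0,0]
  rotation:
    - [0.0167,0,0]
    - [0.0167,0,0]
    - [0.0167,0,0]
    - [0.0139,0,0]
    - [0.0139,0,0]
    - [0,0,0]
    - [0,0,0]

```text
clock: 10.72
position: [0.4796, 0.0122, 0.2302]
tool_rot: [-2.549, 0.0, 3.089]
force: [-0.4, -0.3, -0.8]
grip_width: 0.011
```

Request:
move_arm:
  jaw: [255,255,255,255,255,255,255,255,255]
  dp:
    - [0,0.0027,-0.004]
    - [0,0,0]
    - [0,0.0027,-0.004]
    - [0,0,0]
    - [0,0.0027,-0.004]
    - [0,0,0]
    - [0,0,0]
    - [0,0,0]
    - [0,0,0]
  rotation:
    - [0.0139,0,0]
    - [0,0,0]
    - [0.0139,0,0]
    - [0,0,0]
    - [0.0139,0,0]
    - [0,0,0]
    - [0,0,0]
    - [0,0,0]
    - [0,0,0]

```text
clock: 11.85
position: [0.4801, 0.0234, 0.234]
tool_rot: [-2.417, 0.0, 3.089]
force: [-0.3, -0.1, -1.6]
grip_width: 0.0109
```

Run:
```python
from h import *
s=grab_frame("side");cv2.imwrite("pics/c5.png",cv2.resize(s[60:200,270:410],(600,600),interpolation=2))
o=bot.observe();print(o["position"],o["tool_rot"],o["force"])
```

```text
[0.48016948 0.02345675 0.23394896] [-2.41731342e+00  1.48497523e-04  3.08934038e+00] [ 0.08552782 -0.02624803 -1.34622432]
```

View pics/c5.png

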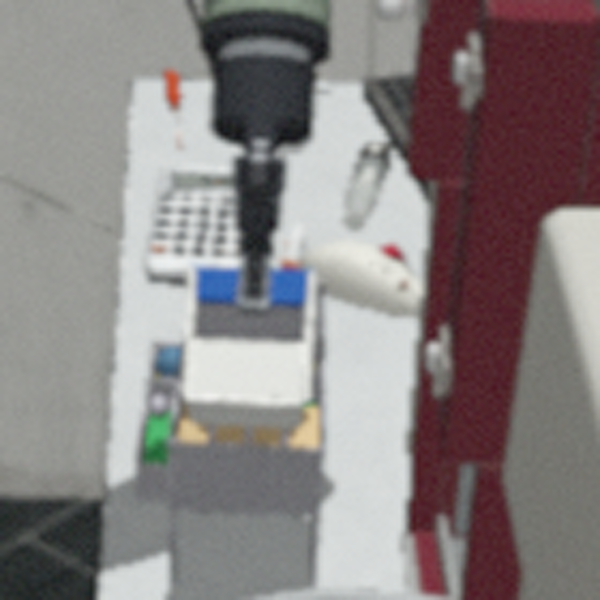

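The blue ball is in the yellow lane at crop (168,360) and the steel ball is by the green lane's lip at (160,400). The scoop is empty, so I lift it, level it and carry it back.

Request:
move_arm:
  jaw: [255,255,255,255,255,255,255,255,255,255]
  dp:
    - [0,-0.0193,-0.0218]
    - [0,-0.0193,-0.0218]
    - [0,-0.0193,-0.0218]
    - [0,0,0]
    - [0,0,0]
    - [0,0,0]
    - [0,0,0]
    - [0,0,0]
    - [0,0,0]
    - [0,0,0]
  rotation:
    - [0,0,0]
    - [0,0,0]
    - [0,0,0]
    - [-0.0384,0,0]
    - [-0.0384,0,0]
    - [-0.0384,0,0]
    - [-0.0384,0,0]
    - [-0.0384,0,0]
    - [-0.0386,0,0]
    - [0,0,0]

```text
clock: 13.15
position: [0.48, 0.0215, 0.3042]
tool_rot: [3.141, 0.001, 3.085]
force: [0.4, -0.2, -1.3]
grip_width: 0.0108
```

Run:
```python
from h import *
from scipy.spatial.transform import Rotation as R
o=bot.observe();M=R.from_euler("xyz",o["tool_rot"]).as_matrix();print(o["position"],o["tool_rot"],o["force"],o["grip_width"])
print((np.array([.466,-.244,.30])-o["position"])@M/.8)
s=grab_frame("side");cv2.imwrite("pics/s6.png",cv2.resize(s[60:200,270:410],(560,560),interpolation=2))
```

```text
[0.47999754 0.02148324 0.30418271] [3.14144889e+00 6.44930611e-04 3.08545995e+00] [ 0.36747952 -0.15025138 -1.25713133] 0.010803077142076596
[-0.00114534 -0.33231376  0.00518135]
```

View pics/s6.png

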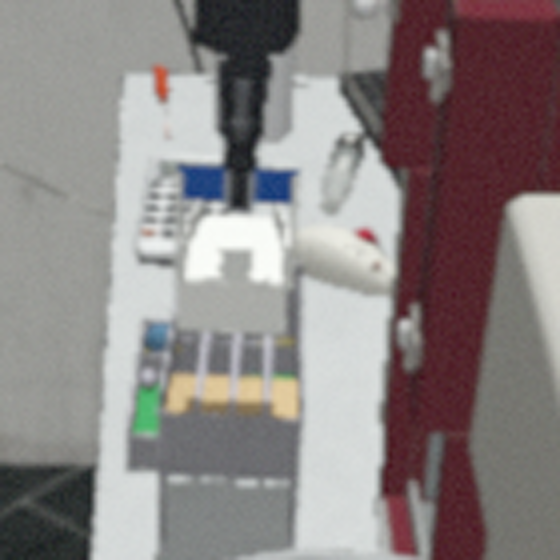

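The scoop is level and empty over the sorter. The blue ball is at (157,335) and the steel ball at (150,375), both at their lane fronts.

Request:
move_arm:
  jaw: [255,255,255,255,255,255,255,255,255,255]
  dp:
    - [0,-0.015,0]
    - [0,-0.03,0]
    - [0,-0.04,0]
    - [0,-0.045,0]
    - [0,-0.045,0]
    - [0,-0.045,0]
    - [0,-0.042,0]
    - [0,-0.035,0]
    - [0,-0.022,0]
    - [0,-0.013,0]
  rotation:
    - [0,0,0]
    - [0,0,0]
    - [0,0,0]
    - [0,0,0]
    - [0,0,0]
    - [0,0,0]
    - [0,0,0]
    - [0,0,0]
    - [0,0,0]
    - [0,0,0.048]

```text
clock: 14.45
position: [0.466, -0.2425, 0.3034]
tool_rot: [-3.14, -0.001, 2.937]
force: [0.3, 1.1, -1.3]
grip_width: 0.0112
```

Request:
move_arm:
  jaw: [255,255,255,255,255,255,255,255]
  dp:
    - [0,0,0]
    - [0,0,0.05]
    - [0,0,0.06]
    - [0,0,0.06]
    - [0,0,0.05]
    - [0,0,0.03]
    - [0,0,0.01]
    - [0,0,0]
  rotation:
    - [0,0,0]
    - [0,0,0]
    - [0,0,0]
    - [0,0,0]
    - [0,0,0]
    - [0,0,0]
    - [0,0,0]
    - [0,0,0]

```text
clock: 15.45
position: [0.4665, -0.2412, 0.0959]
tool_rot: [3.142, -0.0, 2.941]
force: [0.0, 0.5, -0.8]
grip_width: 0.0109
```

Request:
move_arm:
  jaw: [255,255,255,255,255]
  dp:
    - [0,0,0.01]
    - [0,0,0.008]
    - [0,0,0.004]
    - [0,0,0.002]
    - [0,0,0]
  rotation:
    - [0,0,0]
    - [0,0,0]
    - [0,0,0]
    - [0,0,0]
    - [0,0,0]

```text
clock: 16.08
position: [0.4663, -0.2417, 0.0766]
tool_rot: [-3.142, -0.0, 2.939]
force: [0.5, -0.3, -2.0]
grip_width: 0.0109
```

Request:
move_arm:
  jaw: [255,255,255]
  dp:
    - [0,0,0.0008]
    - [0,0,0.0004]
    - [0,0,0]
  rotation:
    - [0,0,0]
    - [0,0,0]
    - [0,0,0]

```text
clock: 16.45
position: [0.4664, -0.2416, 0.0757]
tool_rot: [3.142, 0.0, 2.939]
force: [0.4, 1.0, -0.0]
grip_width: 0.0109
```

The weight has come off the wrist (about 0 N) at the original height, so I let go and rise.

Request:
move_arm:
  jaw: [220,180,120,60,0,0,0,0]
  dp:
    - [0,0,0]
    - [0,0,0]
    - [0,0,0]
    - [0,0,0]
    - [0,0,0]
    - [0,0,0]
    - [0,0,0]
    - [0,0,0]
  rotation:
    - [0,0,0]
    - [0,0,0]
    - [0,0,0]
    - [0,0,0]
    - [0,0,0]
    - [0,0,0]
    - [0,0,0]
    - [0,0,0]

```text
clock: 17.45
position: [0.4664, -0.2416, 0.0756]
tool_rot: [-3.142, 0.0, 2.939]
force: [0.5, -0.3, 0.0]
grip_width: 0.0856
```

Request:
move_arm:
  jaw: [0,0,0,0,0,0,0,0]
  dp:
    - [0,0,-0.02]
    - [0,0,-0.04]
    - [0,0,-0.05]
    - [0,0,-0.06]
    - [0,0,-0.06]
    - [0,0,-0.05]
    - [0,0,-0.03]
    - [0,0,0]
  rotation:
    - [0,0,0]
    - [0,0,0]
    - [0,0,0]
    - [0,0,0]
    - [0,0,0]
    - [0,0,0]
    - [0,0,0]
    - [0,0,0]

```text
clock: 18.45
position: [0.4666, -0.242, 0.3261]
tool_rot: [-3.141, 0.004, 2.939]
force: [-0.8, -1.1, -0.9]
grip_width: 0.0856
```

Run:
```python
from h import *
np.set_printoptions(precision=3,suppress=True)
s=grab_frame("side");t=grab_frame("top")
cv2.imwrite("pics/c7.png",np.hstack([cv2.resize(s[80:260,260:400],(466,600),interpolation=2),np.vstack([cv2.resize(t[160:245,140:280],(330,200),interpolation=2),cv2.resize(t[160:260,320:420],(330,400),interpolation=2)])]))
print("bar",onz("side",cv2.boxPoints(cv2.minAreaRect(blob(s,(100,120,80),(125,255,255),(300,205,350,250)))),.106))
P=lambda x,y,z:np.array([.487,.153,0])+x*np.array([.052,.9986,0])+y*np.array([-.9986,.052,0])+[0,0,z]
b=blob(t,(95,60,60),(125,255,255),(145,205,200,240));print("blue top px",None if b is None else (cv2.minEnclosingCircle(b),onz("top",[cv2.minEnclosingCircle(b)[0]],.05)))
print("divider 92 @lip",proj("top",[P(92,.0,0)*0+np.array([.487,.153,.04])+.092*np.array([.052,.9986,0])+.08*np.array([-.9986,.052,0])]),bot.observe()["grip_width"],bot.observe()["clock"])
```

```text
bar [[ 0.424 -0.263  0.106]
 [ 0.426 -0.233  0.106]
 [ 0.504 -0.248  0.106]
 [ 0.5   -0.278  0.106]]
blue top px (((161.6666717529297, 223.0), 6.411889553070068), array([[0.423, 0.29 , 0.05 ]]))
divider 92 @lip [[178.942 227.549]] 0.08554657916824758 18.55
```

View pics/c7.png

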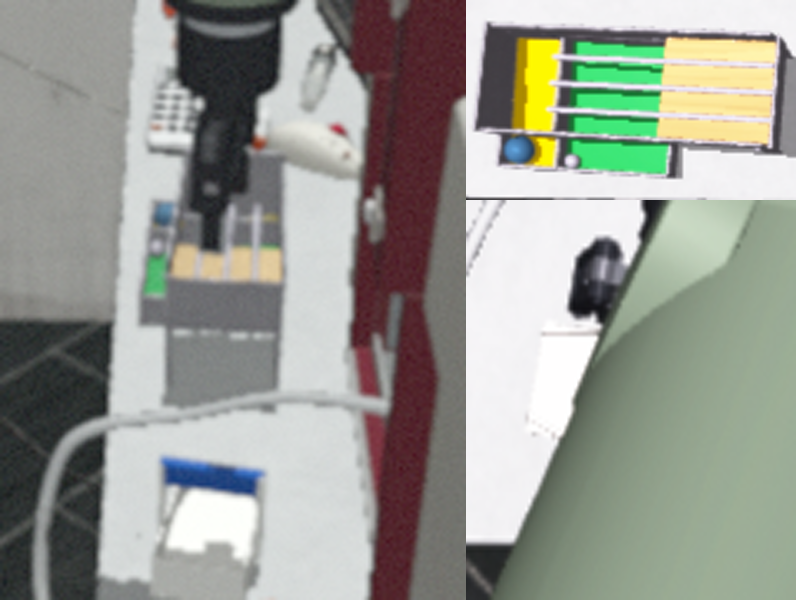

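The top view shows the blue ball in the yellow lane at (518,150) and the steel ball at the green side of the divider at (571,160). The scoop stands upright and empty with the gripper clear, so I hand in the job.

```bash
python3 -c "
from workcell import workorder;print(workorder.job_done())"
```

```text
the job is handed in; nothing more can be done
None
```

The balls are sorted and the emptied scoop is back upright on the table where it started. I picked it up by its blue bar and tipped it to about 41° over the sorter's head board. I handed the job in at about 18.6 s of the 58 s allowed.

- **Balls:** The last top view shows the blue ball at the front of the yellow lane and the steel ball at the front of the green lane. The steel ball rests by the divider, on the green side.
- **Scoop:** The last side view shows it empty and upright. The bar measures within about 3 mm of where it began.
- **Robot:** The gripper is fully open and about 0.2 m above the bar, touching nothing. Wrist force readings stayed under about 4 N at the end of every move.

No check failed or disagreed. The last top view of the scoop was partly hidden by the arm, so its upright stance there rests on the side view. The hand-in reports no verdict.

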